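Slide the loaded toolbox into its parking bay

TASK

Clear the carving area: push the loaded toolbox across the mat with the outside of the fingers, low down near its base so that it slides and does not tip, into the bay of wooden battens until its long side sits flush against the bay's back stop. Do not lift the toolbox or touch its handle, and leave everything else on the table where it is.

Things in the scene. Friction and masses are not known exactly. Their poses are not given: they have to be found in the camera images.
- toolbox: Open wooden toolbox with brass corners and a tall loop handle: 96 mm deep (x), 160 mm long (y), walls 70 mm high, flat outside faces, up to 1 kg. Origin: centre of its underside, z up. Friction on the mat 0.5 to 0.72: pushed higher than about 65 mm it may tip, and pushed at the handle it does. It starts nearer the robot than the bay, off to one side of its mouth, turned up to 0.25 rad.
- toolbox_handle: The toolbox's loop handle, fixed to it, not to be touched: two 8 mm rods over the box's middle plane, rising from its short ends and leaning in to 42 mm from the middle at 96 mm height; a wooden grip 22 mm thick, 92 mm long along the box's y, axis 175 mm above the surface. Same origin and axes as the toolbox.
- bay: U of light wooden battens fixed to the mat, 20 mm thick, 24 mm high, mouth toward the robot; clear width 174 mm, side battens 70 mm long. Origin: on the surface, middle of the back stop's inner face; x points into the stop, away from the robot, y along it, z up. Toolbox home: centre 48 mm in front of the origin (at x = -48 mm). Turned up to 0.13 rad, lies left or right of the middle.
- oil_stone: Grey oil stone in a dark wooden base, 66 x 178 x 34 mm, lying on the mat on the side where the bay is not; leave it alone. Its origin at the centre of its underside, y along its length.
- glue_bottle: White glue bottle standing upright, 54 mm in diameter, 146 mm high; leave it alone. Its origin at the centre of its underside.
- tea_mug: Orange mug with a handle, on the right part of the table, 81 x 113 x 101 mm; leave it alone. Its origin at the centre of its underside.
- yellow_chisel: Chisel with a yellow wooden handle, 25 x 221 x 24 mm, lying on the right part of the mat; leave it alone. Its origin at the centre of its underside, y along its length.
- wax_tin: Small round brown tin, 61 mm in diameter, 26 mm high; leave it alone. Its origin at the centre of its underside.
- masking_tape: Roll of masking tape lying flat, 96 mm in diameter, 25 mm high; leave it alone. Its origin at the centre of its underside.
- mallet: Wooden mallet, 145 x 282 x 66 mm, lying at the right; leave it alone. Its origin at the centre of its underside.

How it is judged:
At the end, for the whole second after the job is handed in: The toolbox stands at rest and level on the mat between the bay's side battens, its long side against the back stop: gap at its middle under 7 mm, turned less than 0.08 rad from the stop, within 15 mm of the bay's middle (x of toolbox in the frame of bay between -0.055 and -0.04 m and y of toolbox in the frame of bay between -0.015 and 0.015 m and angle between the x axis of toolbox and the x axis of bay, either way round below 0.08 rad and angle between toolbox's own z axis and vertical below 0.04 rad and height (world z) of toolbox below 0.005 m and linear speed of toolbox below 0.02 m/s); the robot touches nothing.
It fails at once if the toolbox tips (leans more than 0.12 rad) (angle between toolbox's own z axis and vertical above 0.12 rad).
It fails at once if the toolbox is lifted (more than 10 mm) (height (world z) of toolbox above 0.01 m).
It fails at once if the fingers press on the toolbox's handle (contact force between the fingers and toolbox_handle above 1 N).
It fails at once if another thing on the table is disturbed (moved more than 25 mm) (distance of any of oil_stone, glue_bottle, tea_mug, yellow_chisel, wax_tin, masking_tape, mallet from where it was at the start of the episode above 0.025 m).
It also fails if it takes over 61 s, if anything falls off the work surface, if the arm or the gripper's body presses on something with over 40 N, if the wrist force passes 120 N, or if a joint passes its speed limit or range.

ROBOT

A 6-joint arm with a two-finger parallel gripper is mounted at the origin on a cart in front of the work surface, level with it; the furniture and walls round the work are solid. World frame = base frame: x ahead of the robot, y to its left, z up, the work surface at z = 0. Lengths are in m, angles in rad, forces in N, time in s.
With the tool pointing down it reaches from about 0.3 to 0.875 m from the base axis. Payload 6.4 kg.
Tool frame: the origin (TCP) lies at the very end of the fingers, on their centre line; the grasp point (between the pads) lies 19 mm behind it; z points along the fingers, y is the line along which they close (so a half turn about z gives the same grasp; the last joint's range is limited). The gripper opens to 85 mm and grips with 20 to 120 N. Pads are 22 mm wide; open, the fingers measure 114 mm over their backs; the gripper's body (76 mm by 85 mm) begins 54 mm behind the grasp point. The pads swing forward as they close: fully open they stand 13 mm farther back than shut.
Start: joints at [1.104, 0.181, 1.607, -0, 1.354, -0.206], TCP at [0.148, 0.556, 0.231] pointing down, gripper open.
Joint ranges: [-2.99, 2.99], [-0.89, 2.07], [0.3, 2.58], [-1.14, 4.28], [0, 2.63], [-3.12, 3.12]. Speed limits (rad/s): [2.57, 2.57, 3.01, 3.14, 3.14, 3.14].

INTERFACE

Orientations are given as a unit quaternion [w, x, y, z].
In Python, from bench import ctrl, camera, calibration, order, outline_of gives the robot as it stands.
- The arm moves only by the tool move_arm, never from a script. Its argument "series" is a list that holds one entry, the list of rows, each a list of 5 numbers: the opening, from 0 (shut) to 1 (fully open), then the shift along the tool's x, y, z in mm, then the turn about the tool's z in rad. A call has exactly 10 rows; each row is the pose to reach, as a shift and turn from the pose commanded when the call began, along the tool's axes at that moment; what a row does not reach only later rows make up. A row lasts 1/12 s, in which the tool goes at most 41.7 mm and 7.16 degrees, less where a joint would pass 70% of its speed; a pose out of reach is approached as far as the arm can. A call with a gripper value outside its range is refused whole. The fingers move at their own pace and stop on an object; the grip force is fixed at half the most. Time passes only in rows, so rows that repeat a pose let the fingers close, or fill a call up. It gives the time, the measured TCP pose, the force, the opening and the grip force at its end, in the units of the state.
- ctrl.get_obs(): the state, without advancing time (a new reading comes with each control period).
- camera(name): name is "scene" or "top"; returns (picture, depth): 400x640x3 uint8, blue, green, red; 400x640 float32, m along the optical axis (not along the pixel's ray), 0 where there is no reading.
- calibration(name): a dict with "intrinsics" (3x3 intrinsics, pixels), "rvec" (rotation vector, rad) and "tvec" (3), from world to camera coordinates, as OpenCV has them. Camera axes: x right, y down, z forward; pixel columns grow to the right and rows downward; lengths in m; the calibration is good to about 2 mm. A picture is of the moment at which its call begins. calibration takes no time and is no camera call.
- order.hand_in(): hands the job in; it is judged then, once.
Trained networks look in the newest picture that a camera, given by its name, has taken for a name from the list of things; names that differ only in an ending like _2 or _b are one class to them, and where a whole thing is asked for, a point or a joint stands for the part that bears it (a point fixed in the world has none). Each returns a list of dicts, best first, with "conf" (0 to 1); they miss things now and then, are a little off and sometimes report something else, mostly with a low value. They report only what shows in the picture. A call takes as long as a camera call.
- outline_of(target, camera): "region" (400x640 bool, what is visible of it) and "bbox" ([centre column, centre row, width, height] in pixels, round what is visible of it).
The state is a dict: "time_s": time; "q": joint angles; "dq": joint speeds; "joint_efforts": joint torques, N m; "eef_pos": TCP position; "eef_rot": TCP orientation; "wrist_force": force on the tool from outside, world axes, zero at the start; "torque": the same for the moment, N m; "opening": opening from 0.0 (shut) to 1.0 (fully open); "grasp_force": force on a finger pad.
Only numpy, scipy, OpenCV 4.12 (cv2) and the standard library are available. Lean on these libraries where they do the work, as an engineer would, in place of code of your own. Each camera call takes 0.05 s, during which the arm holds its last target. There are 200 camera calls.

## Working session

There is one attempt and no reset: what is moved stays moved. The work goes in short steps, Python scripts to look and compute and a tool call to move; the robot and the scene stay as the last step left them, time stands still between calls to the robot, and variables do not carry over. Pictures are saved under pics/ and viewed, at most 10 in all, crops included, and the job is handed in when it is done.

Besides the shell and the picture viewer there is one more tool, called after "Emit:" by a JSON object that holds its "op" and its "data". move_arm: Moves the arm, as the interface text tells. Its arguments: {"type":"object","properties":{"series":{"type":"array","items":{"type":"array","items":{"type":"array","items":{"type":"number"}}}}},"required":["series"]}

```bash
mkdir -p pics
cat > h.py <<'E'
import numpy as np, cv2
from bench import ctrl, camera, calibration, order, outline_of
def cloud(name,d):
    c=calibration(name);K=np.array(c["intrinsics"]);R=cv2.Rodrigues(np.array(c["rvec"],float))[0];t=np.array(c["tvec"],float).ravel()
    v,u=np.mgrid[:400,:640]
    p=np.stack([(u-K[0,2])/K[0,0]*d,(v-K[1,2])/K[1,1]*d,d],-1)
    return (p-t)@R
E
python3 - <<'E'
from h import *
im={}
for n in("scene","top"):
    p,d=camera(n);cv2.imwrite(f"pics/{n}0.png",p);W=cloud(n,d);np.save(f"{n}0.npy",W)
    for k in("toolbox","bay","oil_stone","glue_bottle","tea_mug","yellow_chisel","wax_tin","masking_tape","mallet"):
        for o in outline_of(k,n)[:1]:
            q=W[o["region"]&(d>0)]
            print(n,k,round(o["conf"],2),np.round(o["bbox"]),q.shape,np.round(np.median(q,0),3),np.round(np.percentile(q,2,0),3),np.round(np.percentile(q,98,0),3))
            np.save(f"{n}_{k}.npy",o["region"])
print(ctrl.get_obs()["eef_rot"])
E
```

```text
scene toolbox 0.65 [306. 191.  62.  76.] (2254, 3) [ 0.524 -0.024  0.05 ] [ 0.481 -0.089  0.006] [0.577 0.068 0.185]
scene bay 0.84 [386. 210.  71.  42.] (861, 3) [ 0.734 -0.178  0.02 ] [ 0.661 -0.271  0.003] [ 0.758 -0.061  0.027]
scene oil_stone 0.84 [332. 182.  52.  26.] (654, 3) [0.718 0.07  0.026] [0.7   0.009 0.004] [0.766 0.174 0.038]
scene glue_bottle 0.73 [265. 153.  17.  39.] (386, 3) [0.657 0.369 0.064] [0.639 0.358 0.004] [0.688 0.403 0.133]
scene tea_mug 0.81 [442. 229.  48.  47.] (1659, 3) [ 0.646 -0.38   0.068] [ 0.627 -0.43   0.003] [ 0.707 -0.328  0.102]
scene yellow_chisel 0.74 [327. 270.  54.  36.] (410, 3) [ 0.363 -0.287  0.017] [ 0.355 -0.341  0.001] [ 0.378 -0.178  0.024]
scene wax_tin 0.78 [387. 251.  21.  20.] (424, 3) [ 0.524 -0.319  0.027] [ 0.505 -0.342  0.005] [ 0.559 -0.289  0.029]
scene masking_tape 0.35 [306. 192.  62.  76.] (2227, 3) [ 0.523 -0.025  0.048] [ 0.481 -0.09   0.004] [0.577 0.068 0.186]
scene mallet 0.96 [384. 318. 122. 101.] (5007, 3) [ 0.282 -0.465  0.053] [ 0.248 -0.512  0.008] [ 0.502 -0.38   0.066]
top toolbox 0.76 [305. 209.  48.  28.
[... 368 characters left out ...]
088] [0.64  0.362 0.02 ] [0.687 0.405 0.136]
top tea_mug 0.83 [408. 164.  32.  24.] (567, 3) [ 0.67  -0.366  0.052] [ 0.627 -0.414  0.005] [ 0.705 -0.324  0.103]
top yellow_chisel 0.84 [382. 251.  61.   6.] (319, 3) [ 0.369 -0.303  0.017] [ 0.355 -0.381 -0.003] [ 0.379 -0.172  0.026]
top wax_tin 0.57 [390. 205.  14.  18.] (202, 3) [ 0.533 -0.309  0.025] [ 0.508 -0.335  0.016] [ 0.561 -0.282  0.032]
top masking_tape 0.52 [238. 262.  28.  28.] (259, 3) [0.334 0.263 0.023] [ 0.29   0.208 -0.005] [0.379 0.297 0.032]
top mallet 0.86 [431. 244.  44.  83.] (1504, 3) [ 0.313 -0.449  0.058] [ 0.252 -0.503  0.002] [ 0.516 -0.37   0.07 ]
[-4.08295991e-06  1.30032579e-01  9.91509722e-01  1.73635749e-05]
```

View pics/top0.png

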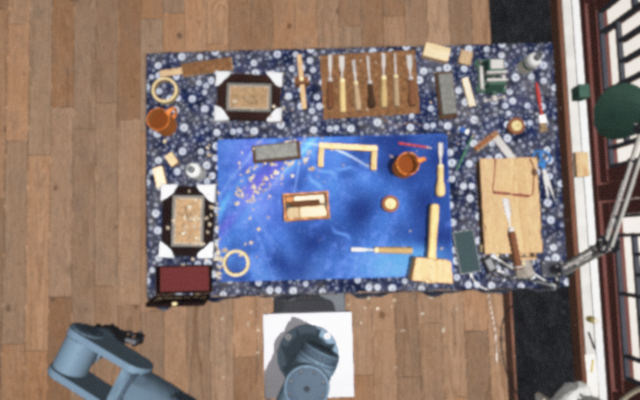

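View pics/scene0.png

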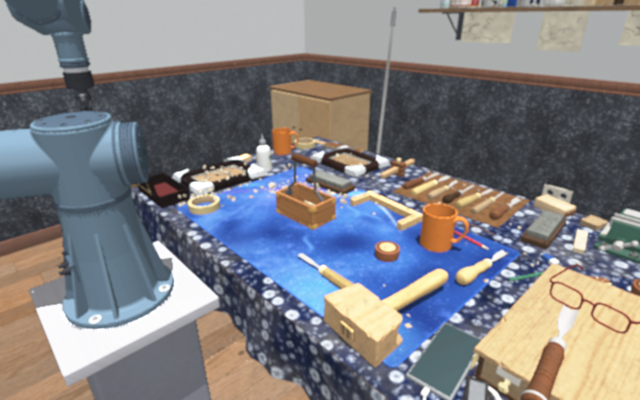

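The top view shows the toolbox at about (305,208), the bay at (348,155) to its upper right with its mouth toward the robot, and the oil stone at (276,152). The scene view confirms this layout. Next I fit the poses.

```bash
cat > fit.py <<'E'
from h import *
from scipy.optimize import least_squares
def inbox(p,cx,cy,hx,hy): # signed distance to rectangle
    q=np.abs(p-[cx,cy])-[hx,hy]
    return np.linalg.norm(np.maximum(q,0),axis=1)+np.minimum(q.max(1),0)
def pose(P,s): 
    c,sn=np.cos(s[2]),np.sin(s[2]);return (P-s[:2])@np.array([[c,-sn],[sn,c]])
def fit_bay(P,s0):
    def r(s):
        q=pose(P,s);d=np.min([inbox(q,.01,0,.01,.107),inbox(q,-.035,.097,.035,.01),inbox(q,-.035,-.097,.035,.01)],0)
        return np.maximum(d,-.002)
    return least_squares(r,s0,loss="soft_l1",f_scale=.003)
def fit_box(P,s0):
    # area match: tight rectangle: outside penalty + extreme percentiles
    def r(s):
        q=pose(P,s);return np.array([np.percentile(q[:,0],a)+np.percentile(q[:,0],100-a) for a in(1,3)]+[0])
    rect=cv2.minAreaRect(P.astype(np.float32));return rect
def rim(W,m,z0=.058,z1=.08):
    q=W[m];return q[(q[:,2]>z0)&(q[:,2]<z1)][:,:2]
def fit_rim(P,s0):
    # rim: points near outline of 96x160, 6mm-ish wall
    def r(s):
        d=inbox(pose(P,s),0,0,.048,.08);return np.where(d>0,d*2,np.minimum(-d-.008,.02)*((-d)>.008))
    return least_squares(r,s0,loss="soft_l1",f_scale=.003)
E
python3 - <<'E'
from fit import *
for n in("top","scene"):
    W=np.load(n+"0.npy")
    m=np.load(f"{n}_bay.npy");q=W[m];q=q[(q[:,2]>.014)&(q[:,2]<.032)][:,:2]
    f=fit_bay(q,[.74,-.16,0]);print(n,"bay",len(q),f.x.round(4),f.cost)
    m=np.load(f"{n}_toolbox.npy");P=rim(W,m);print(len(P),"rect",cv2.minAreaRect(P.astype(np.float32)))
    for a in(.2,0,-.2):
        f=fit_rim(P,[.53,-.006,a]);print(n,"box",f.x.round(4),f.cost)
    q=W[m];q=q[q[:,2]>.15];print("grip",len(q),q.mean(0).round(4),cv2.fitLine(q[:,:2].astype(np.float32),cv2.DIST_HUBER,0,.01,.01).ravel())
    m=np.load(f"{n}_oil_stone.npy");print("stone",cv2.minAreaRect(W[m][:,:2].astype(np.float32)))
E
python3 -c "
import cv2;a=cv2.imread('pics/top0.png')[130:230,260:390];cv2.imwrite('pics/c.png',cv2.resize(a,(780,600),interpolation=2))"
```

```text
top bay 522 [ 0.7372 -0.1626 -0.0604] 0.0007934818073278921
313 rect ((0.5312883257865906, -0.005259580910205841), (0.09722667932510376, 0.16108635067939758), 2.5986523628234863)
top box [ 0.5313 -0.0055  0.0482] 8.92409605956548e-05
top box [ 0.5313 -0.0055  0.0482] 8.924096059565039e-05
top box [ 0.5313 -0.0055  0.0482] 8.924096059565388e-05
grip 189 [ 0.5274 -0.0057  0.2236] [ 0.0261683  -0.9996576   0.53052765 -0.01159775]
stone ((0.5830637812614441, 0.08247466385364532), (0.38366785645484924, 0.1816205233335495), 6.9796905517578125)
scene bay 590 [ 0.7385 -0.1638 -0.0833] 0.0007250407654076467
570 rect ((0.5299336314201355, -0.009520523250102997), (0.09829974919557571, 0.16184215247631073), 2.1270365715026855)
scene box [ 0.5299 -0.0098  0.0416] 0.00014970048349962443
scene box [ 0.5299 -0.0098  0.0416] 0.00014970048349962421
scene box [ 0.5299 -0.0098  0.0416] 0.00014970048349962435
grip 236 [ 0.4959 -0.0543  0.1948] [ 0.64976215  0.7601376   0.45646515 -0.09950761]
stone ((0.36116087436676025, -0.33850979804992676), (1.3591006994247437, 0.16554827988147736), 49.308048248291016)
```

View pics/c.png

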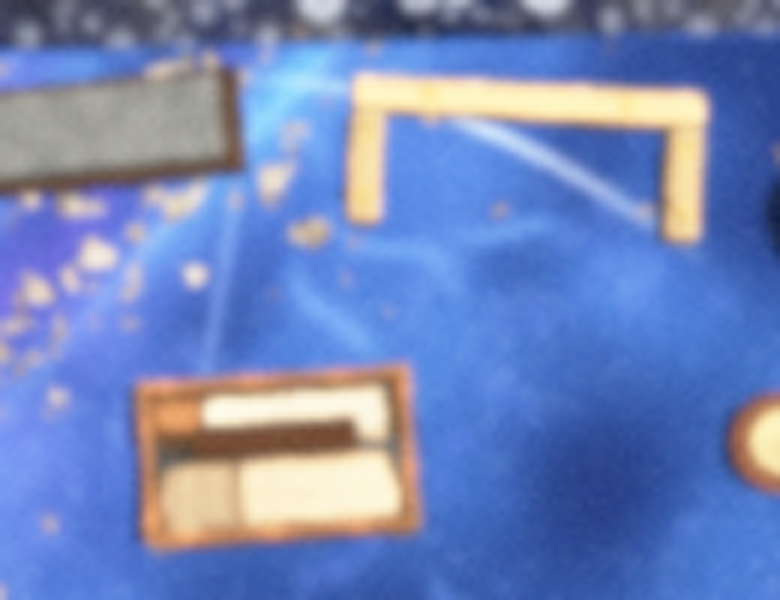

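```bash
cat > plan.py <<'E'
from h import *
import sys
from scipy.spatial.transform import Rotation as Ro
def plan(x,y,z,yaw): # yaw = direction of tool y (mod pi)
    o=ctrl.get_obs();w=np.array(o["eef_rot"]);R=Ro.from_quat(w,scalar_first=True).as_matrix()
    s=R.T@(np.array([x,y,z])-o["eef_pos"])*1e3
    a=np.arctan2(R[1,1],R[0,1]);t=(a-yaw+np.pi/2)%np.pi-np.pi/2
    return s.round(1),round(t,3),o["q"][5].round(2)
if __name__=="__main__": print(*plan(*map(float,sys.argv[1:5])))
E
python3 plan.py .535 .125 .2 -.07
python3 - <<'E'
from fit import *
W=np.load("top0.npy");q=W[np.load("top_toolbox.npy")];l=pose(q[:,:2],[.5306,-.0065,.047])
for lo in(-.05,-.03,-.01,.01,.03):
    k=(abs(l[:,0]-lo-.01)<.01)&(abs(l[:,1])<.07);print(lo,np.percentile(q[k,2],[50,90,100]).round(3))
E
```

```text
[-484.7 -316.3   31.3] 1.38 -0.21
-0.05 [0.039 0.071 0.077]
-0.03 [0.033 0.039 0.174]
-0.01 [0.177 0.186 0.193]
0.01 [0.021 0.125 0.182]
0.03 [0.027 0.072 0.078]
```

Emit:
{"op": "move_arm", "data": {"series": [[[0.6,-33,-21,2,0.09],[0.6,-66,-43,4,0.18],[0.6,-99,-64,6,0.28],[0.6,-132,-86,8,0.37],[0.6,-165,-107,10,0.47],[0.6,-198,-129,12,0.56],[0.6,-231,-150,14,0.66],[0.6,-264,-172,16,0.75],[0.6,-297,-193,18,0.85],[0.6,-330,-215,20,0.94]]]}}

```text
time_s: 1.83
eef_pos: [0.4128, 0.2612, 0.2116]
eef_rot: [0.0, 0.567, 0.824, 0.0]
wrist_force: [0.3, -0.2, -0.5]
opening: 0.602
grasp_force: 0.0
```

```bash
python3 plan.py .535 .125 .1 -.07
```

```text
[-170.9   65.4  111.6] 0.435 -0.04
```

Emit:
{"op": "move_arm", "data": {"series": [[[0.6,-25,10,10,0.07],[0.6,-55,20,25,0.15],[0.6,-85,32,40,0.22],[0.6,-115,44,60,0.29],[0.6,-140,54,80,0.36],[0.6,-160,61,95,0.4],[0.6,-171,65,111,0.435],[0.6,-171,65,111,0.435],[0.6,-171,65,111,0.435],[0.6,-171,65,111,0.435]]]}}

```text
time_s: 2.67
eef_pos: [0.534, 0.1274, 0.1009]
eef_rot: [-0.0, 0.729, 0.684, 0.0]
wrist_force: [0.3, -0.1, -0.4]
opening: 0.597
grasp_force: 0.0
```

```bash
python3 plan.py .535 .125 .022 -.07;python3 plan.py .535 .1 .022 -.07
```

```text
[-2.3  1.1 78.9] 0.006 0.08
[-27.3   2.7  78.9] 0.006 0.08
```

Emit:
{"op": "move_arm", "data": {"series": [[[0.6,0,0,25,0.006],[0.6,0,0,50,0.006],[0.6,0,0,68,0.006],[0.6,0,0,79,0.006],[0.6,-4,0,79,0.006],[0.6,-12,0,79,0.006],[0.6,-20,0,79,0.006],[0.6,-28,0,79,0.006],[0.6,-36,0,79,0.006],[0.6,-44,0,79,0.006]]]}}

```text
time_s: 3.5
eef_pos: [0.5325, 0.0825, 0.0225]
eef_rot: [0.001, 0.732, 0.681, 0.002]
wrist_force: [1.8, 6.6, 1.6]
opening: 0.601
grasp_force: 0.0
```

Emit:
{"op": "move_arm", "data": {"series": [[[0.6,-7,0,0,0],[0.6,-14,0,0,0],[0.6,-21,0,0,0],[0.6,-28,0,0,0],[0.6,-35,0,0,0],[0.6,-42,0,0,0],[0.6,-49,0,0,0],[0.6,-54,0,0,0],[0.6,-58,0,0,0],[0.6,-60,0,0,0]]]}}

```text
time_s: 4.33
eef_pos: [0.5277, 0.0231, 0.0223]
eef_rot: [0.0, 0.732, 0.681, 0.001]
wrist_force: [1.2, 8.4, 1.5]
opening: 0.601
grasp_force: 0.0
```

```bash
cat > look.py <<'E'
from fit import *
import sys
B=np.array([.738,-.163,-.07])
p,d=camera("top");cv2.imwrite(f"pics/top_{sys.argv[1]}.png",cv2.resize(p[110:230,240:410],(765,540),interpolation=2))
W=cloud("top",d);o=outline_of("toolbox","top")
m=o[0]["region"]&(d>0);P=rim(W,m);f=fit_rim(P,[*np.median(W[m],0)[:2],-.02])
print(o[0]["conf"],len(P),"box",f.x.round(4),f.cost,cv2.minAreaRect(P.astype(np.float32)),"inbay",pose(f.x[None,:2],B).round(4),f.x[2]-B[2])
o=outline_of("bay","top")
if o: 
    q=W[o[0]["region"]&(d>0)];q=q[(q[:,2]>.014)&(q[:,2]<.032)][:,:2];print("bay",fit_bay(q,B).x.round(4))
E
python3 look.py 1; python3 plan.py .527 -.057 .022 -.07
```

```text
0.73 197 box [ 0.517  -0.0661 -0.0803] 5.9333452310704864e-05 ((0.5170758962631226, -0.06703788042068481), (0.1605830192565918, 0.0966087058186531), 85.51708984375) inbay [[-0.2273  0.0812]] -0.010337762600771974
bay [ 0.7376 -0.1627 -0.0776]
[-79.7   5.1   0.1] -0.002 -0.11
```

View pics/top_1.png

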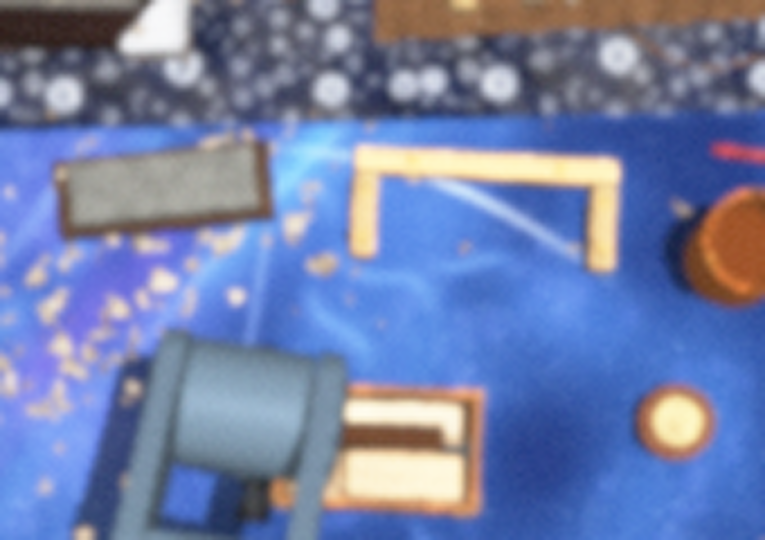

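The box follows, square to the fingers; the crop shows it at (380,450) with the bay at (485,200). About 80 mm of sideways push remains.

Emit:
{"op": "move_arm", "data": {"series": [[[0.6,-5,0,0,0],[0.6,-12,0,0,0],[0.6,-20,0,0,0],[0.6,-28,0,0,0],[0.6,-36,0,0,0],[0.6,-44,0,0,0],[0.6,-52,0,0,0],[0.6,-60,0,0,0],[0.6,-67,0,0,0],[0.6,-72,0,0,0]]]}}

```text
time_s: 5.32
eef_pos: [0.522, -0.0487, 0.0219]
eef_rot: [-0.0, 0.732, 0.681, 0.001]
wrist_force: [0.9, 7.6, 3.9]
opening: 0.604
grasp_force: 0.0
```

```bash
python3 look.py 2; python3 plan.py .527 -.057 .022 -.07
```

```text
0.67 199 box [ 0.511  -0.1382 -0.0631] 6.257267160928531e-05 ((0.5113374590873718, -0.14064016938209534), (0.15990357100963593, 0.09669992327690125), 85.49617004394531) inbay [[-0.2282  0.0088]] 0.006864540630003829
bay [ 0.7376 -0.1618 -0.0892]
[-7.1  5.6 -0.3] -0.002 -0.25
```

Emit:
{"op": "move_arm", "data": {"series": [[[0.6,-4,0,0,0],[0.6,-8,0,0,0],[0.6,-8,0,0,0],[0.6,10,0,0,0],[0.6,40,0,0,0],[0.6,70,0,0,0],[0.6,100,0,0,0],[0.6,105,0,-35,0],[0.6,105,0,-75,0],[0.6,105,0,-110,0]]]}}

```text
time_s: 6.3
eef_pos: [0.5286, 0.0566, 0.1323]
eef_rot: [-0.0, 0.731, 0.682, -0.001]
wrist_force: [0.8, -0.2, 0.0]
opening: 0.601
grasp_force: 0.0
```

```bash
python3 look.py 3; python3 look.py 4; python3 plan.py .38 -.04 .13 1.5
```

```text
0.68 306 box [ 0.5111 -0.1469 -0.0787] 0.00011893657560913021 ((0.5110300183296204, -0.14709174633026123), (0.15999439358711243, 0.09672465175390244), 85.5054702758789) inbay [[-2.275e-01  2.000e-04]] -0.008692003599631237
bay [ 0.7375 -0.1629 -0.0828]
0.82 279 box [ 0.511  -0.1469 -0.0737] 9.94042805084897e-05 ((0.5110542178153992, -0.1469322144985199), (0.15967783331871033, 0.09640650451183319), 85.78267669677734) inbay [[-2.276e-01  2.000e-04]] -0.0036690049259416324
bay [ 0.7373 -0.1633 -0.0705]
[-106.1 -141.1    0.4] 1.57 -0.05
```

Emit:
{"op": "move_arm", "data": {"series": [[[0.6,-5,-20,0,-0.1],[0.6,-15,-45,0,-0.2],[0.6,-30,-70,0,-0.32],[0.6,-55,-90,0,-0.44],[0.7,-85,-97,0,-0.56],[0.8,-115,-97,0,-0.68],[0.9,-145,-97,0,-0.8],[1,-170,-97,0,-0.92],[1,-190,-97,0,-1.04],[1,-202,-97,0,-1.16]]]}}

```text
time_s: 7.43
eef_pos: [0.4168, -0.1405, 0.1297]
eef_rot: [-0.001, 0.239, 0.971, 0.0]
wrist_force: [-0.2, 0.6, 0.5]
opening: 1.001
grasp_force: 0.0
```

```bash
python3 plan.py .4176 -.1387 .012 1.496
```

```text
[ -0.2   2.  117.7] -0.407 -1.68
```

Emit:
{"op": "move_arm", "data": {"series": [[[1,0,2,5,-0.1],[1,0,2,10,-0.2],[1,0,2,20,-0.3],[1,0,2,40,-0.407],[1,0,2,65,-0.407],[1,0,2,90,-0.407],[1,0,2,108,-0.407],[1,0,2,118,-0.407],[1,0,2,118,-0.407],[1,0,2,118,-0.407]]]}}

```text
time_s: 8.27
eef_pos: [0.4183, -0.1365, 0.0126]
eef_rot: [-0.001, 0.04, 0.999, 0.001]
wrist_force: [-0.1, -0.1, 0.5]
opening: 1.004
grasp_force: 0.0
```

```bash
python3 plan.py .4176 -.1387 .012 1.496; python3 plan.py .6313 -.1548 .012 1.496
```

```text
[ 0.6 -2.3  0.5] -0.005 -2.08
[-2.137e+02 -1.400e+00  1.000e-01] -0.005 -2.08
```

Emit:
{"op": "move_arm", "data": {"series": [[[1,-10,-2,0,-0.005],[1,-22,-2,0,-0.005],[1,-32,-2,0,-0.005],[1,-40,-2,0,-0.005],[1,-50,-2,0,-0.005],[1,-60,-2,0,-0.005],[1,-70,-2,0,-0.005],[1,-80,-2,0,-0.005],[1,-90,-2,0,-0.005],[1,-96,-2,0,-0.005]]]}}

```text
time_s: 9.1
eef_pos: [0.5139, -0.1461, 0.0141]
eef_rot: [-0.002, 0.037, 0.999, 0.0]
wrist_force: [-15.0, 1.0, 12.9]
opening: 1.0
grasp_force: 0.0
```

```bash
python3 look.py 5; python3 plan.py .6313 -.1548 .012 1.496
```

```text
0.86 204 box [ 0.5721 -0.1512 -0.0677] 9.163681069375693e-05 ((0.5747556090354919, -0.15127700567245483), (0.15971261262893677, 0.09693357348442078), 88.3205795288086) inbay [[-0.1663  0.0002]] 0.0023376588033937745
bay [ 0.7373 -0.1624 -0.0763]
[-116.4    0.2    2.2] 0.001 -2.0
```

View pics/top_5.png

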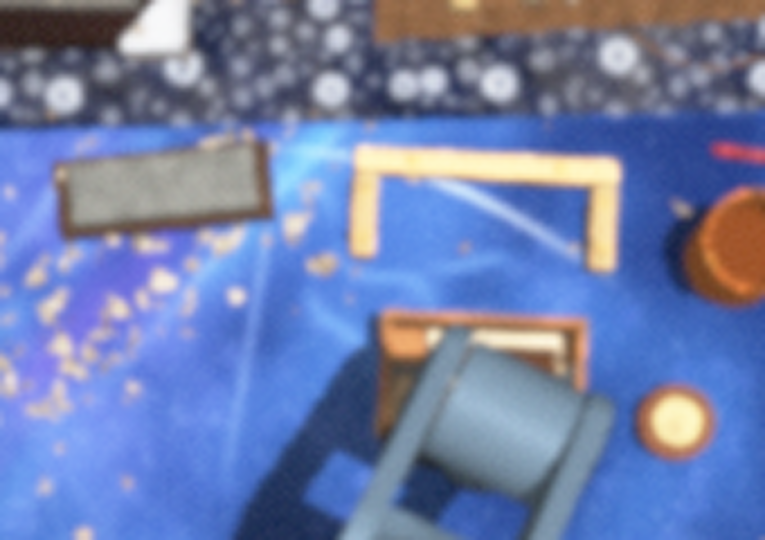

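The box is square and centred at the bay mouth, at about (485,370) in the crop. There is a 13 N vertical force though, so something is pressing on the rim. I'll back off, raise 9 mm and carry on.

Emit:
{"op": "move_arm", "data": {"series": [[[1,6,0,0,0],[1,12,0,0,0],[1,12,0,-5,0],[1,12,0,-9,0],[1,12,0,-9,0],[1,5,0,-9,0],[1,0,0,-9,0],[1,-6,0,-9,0],[1,-13,0,-9,0],[1,-20,0,-9,0]]]}}

```text
time_s: 10.08
eef_pos: [0.5328, -0.1473, 0.0217]
eef_rot: [-0.003, 0.037, 0.999, 0.001]
wrist_force: [-12.3, 1.0, 9.4]
opening: 1.002
grasp_force: 5.9
```

```bash
python3 look.py 6; python3 plan.py .6313 -.1548 .021 1.496
```

```text
0.56 130 box [ 0.5894 -0.1525 -0.0663] 5.399321341221622e-05 ((0.5963394045829773, -0.15189287066459656), (0.1599046140909195, 0.08176522701978683), 88.88887786865234) inbay [[-1.49e-01  1.00e-04]] 0.0036778974821517207
bay [ 0.7373 -0.163  -0.0805]
[-96.8   0.1   0.8] 0.001 -1.98
```

Emit:
{"op": "move_arm", "data": {"series": [[[1,-4,0,0,0],[1,-8,0,0,0],[1,-12,0,0,0],[1,-16,0,0,0],[1,-20,0,0,0],[1,-24,0,0,0],[1,-28,0,0,0],[1,-32,0,0,0],[1,-36,0,0,0],[1,-40,0,0,0]]]}}

```text
time_s: 11.07
eef_pos: [0.5728, -0.1504, 0.0217]
eef_rot: [-0.002, 0.037, 0.999, 0.001]
wrist_force: [-10.4, 0.3, 6.4]
opening: 0.999
grasp_force: 5.1
```

```bash
cat >> look.py <<'E'
q=W[m];l=pose(q[:,:2],f.x);k=(np.abs(np.abs(l[:,0])-.044)<.004)|(np.abs(np.abs(l[:,1])-.076)<.004);k&=(q[:,2]>.058)&(q[:,2]<.09)
print("tilt dz/dx,dz/dy,z0",np.linalg.lstsq(np.c_[l[k],np.ones(k.sum())],q[k,2],rcond=None)[0].round(3),ctrl.get_obs()["wrist_force"])
E
python3 look.py 7; python3 plan.py .6313 -.1548 .021 1.496
```

```text
0.56 170 box [ 0.6302 -0.1554 -0.0729] 0.00010463211831293506 ((0.6308626532554626, -0.15516166388988495), (0.1616097390651703, 0.09457125514745712), 86.37673950195312) inbay [[-0.1081  0.    ]] -0.002872295562646912
bay [ 0.7376 -0.1639 -0.0739]
tilt dz/dx,dz/dy,z0 [-0.028 -0.001  0.069] [-5.04504559  1.13179099  0.57980089]
[-57.5  -0.    0.6] 0.001 -1.95
```

Emit:
{"op": "move_arm", "data": {"series": [[[1,-5,0,0,0],[1,-10,0,0,0],[1,-15,0,0,0],[1,-20,0,0,0],[1,-25,0,0,0],[1,-30,0,0,0],[1,-35,0,0,0],[1,-40,0,0,0],[1,-44,0,0,0],[1,-48,0,0,0]]]}}

```text
time_s: 12.05
eef_pos: [0.621, -0.154, 0.0216]
eef_rot: [-0.002, 0.037, 0.999, 0.0]
wrist_force: [-8.5, 1.3, 4.2]
opening: 1.003
grasp_force: 4.4
```

```bash
python3 look.py 8; python3 plan.py .6313 -.1548 .021 1.496
```

```text
0.64 114 box [ 0.6787 -0.1596 -0.0817] 2.9384963587400933e-05 ((0.707866370677948, -0.14742359519004822), (0.07774050533771515, 0.1769363284111023), 20.135791778564453) inbay [[-0.0594 -0.0008]] -0.011713776752003066
bay [ 0.738  -0.1642 -0.0713]
tilt dz/dx,dz/dy,z0 [-0.02  -0.008  0.069] [-2.47511314 -0.44154338 -0.89629687]
[-9.3  0.1  0.6] 0.001 -1.92
```

About 11 mm remains, so I'll go slowly until the stop resists.

Emit:
{"op": "move_arm", "data": {"series": [[[1,-1,0,0,0],[1,-2,0,0,0],[1,-3,0,0,0],[1,-4,0,0,0],[1,-5,0,0,0],[1,-6,0,0,0],[1,-7,0,0,0],[1,-8,0,0,0],[1,-9,0,0,0],[1,-9,0,0,0]]]}}

```text
time_s: 13.03
eef_pos: [0.6303, -0.1548, 0.0216]
eef_rot: [-0.001, 0.037, 0.999, 0.0]
wrist_force: [-5.2, 1.3, 0.9]
opening: 0.998
grasp_force: 3.0
```

Emit:
{"op": "move_arm", "data": {"series": [[[1,-0.5,0,0,0],[1,-1,0,0,0],[1,-1.5,0,0,0],[1,-2,0,0,0],[1,-2.5,0,0,0],[1,-2.5,0,0,0],[1,-2.5,0,0,0],[1,-2.5,0,0,0],[1,-2.5,0,0,0],[1,-2.5,0,0,0]]]}}

```text
time_s: 13.87
eef_pos: [0.6318, -0.1549, 0.0216]
eef_rot: [-0.002, 0.037, 0.999, 0.0]
wrist_force: [-10.7, 0.9, 4.9]
opening: 1.0
grasp_force: 5.3
```

```bash
python3 look.py 9
```

```text
0.57 135 box [ 0.6891 -0.1602 -0.0735] 2.144473288226996e-05 ((0.6890770196914673, -0.16001449525356293), (0.16107584536075592, 0.09744195640087128), 85.89496612548828) inbay [[-0.049  -0.0007]] -0.003494133837717975
bay [ 0.7389 -0.1616 -0.0658]
tilt dz/dx,dz/dy,z0 [0.018 0.005 0.068] [-11.38461343   0.41965081   4.5821726 ]
```

Emit:
{"op": "move_arm", "data": {"series": [[[1,-0.5,0,0,0],[1,-1,0,0,0],[1,-1.5,0,0,0],[1,-2,0,0,0],[1,-2,0,0,0],[1,-2,0,0,0],[1,-2,0,0,0],[1,-2,0,0,0],[1,-2,0,0,0],[1,-2,0,0,0]]]}}

```text
time_s: 14.85
eef_pos: [0.6319, -0.1547, 0.0216]
eef_rot: [-0.004, 0.037, 0.999, 0.001]
wrist_force: [-20.4, 2.0, 10.7]
opening: 1.001
grasp_force: 9.8
```

Emit:
{"op": "move_arm", "data": {"series": [[[1,1,0,0,0],[1,3,0,0,0],[1,6,0,0,0],[1,12,0,0,0],[1,25,0,0,0],[1,45,0,0,0],[1,70,0,0,0],[1,95,0,0,0],[1,120,0,0,0],[1,130,0,0,0]]]}}

```text
time_s: 15.68
eef_pos: [0.5033, -0.1449, 0.0218]
eef_rot: [-0.001, 0.037, 0.999, 0.0]
wrist_force: [-0.0, 0.2, 0.2]
opening: 0.999
grasp_force: 0.0
```

Emit:
{"op": "move_arm", "data": {"series": [[[1,2,0,-20,0],[1,10,0,-50,0],[1,20,0,-85,0],[1,30,0,-120,0],[1,40,0,-150,0],[1,50,0,-170,0],[1,50,0,-180,0],[1,50,0,-180,0],[1,50,0,-180,0],[1,50,0,-180,0]]]}}

```text
time_s: 16.52
eef_pos: [0.456, -0.1417, 0.2006]
eef_rot: [-0.001, 0.037, 0.999, 0.001]
wrist_force: [-0.4, -0.6, -0.6]
opening: 0.999
grasp_force: 0.0
```

```bash
python3 look.py 10;python3 look.py 11
```

```text
0.75 336 box [ 0.6883 -0.16   -0.0796] 7.978487405700683e-05 ((0.6885989904403687, -0.15980657935142517), (0.1608159840106964, 0.09867138415575027), 85.7073974609375) inbay [[-0.0498 -0.0005]] -0.009624945240716096
bay [ 0.7355 -0.1642 -0.0834]
tilt dz/dx,dz/dy,z0 [-0.005  0.006  0.068] [ 0.28320057  0.43127735 -0.46232008]
0.67 328 box [ 0.6884 -0.1599 -0.0778] 0.00012777118080755488 ((0.6881536841392517, -0.16021421551704407), (0.16115473210811615, 0.09901750087738037), 85.18882751464844) inbay [[-0.0497 -0.0004]] -0.007830329449939763
bay [ 0.7351 -0.163  -0.0685]
tilt dz/dx,dz/dy,z0 [-0.001  0.004  0.068] [ 0.48079138 -1.10333302  0.84745752]
```

View pics/top_11.png

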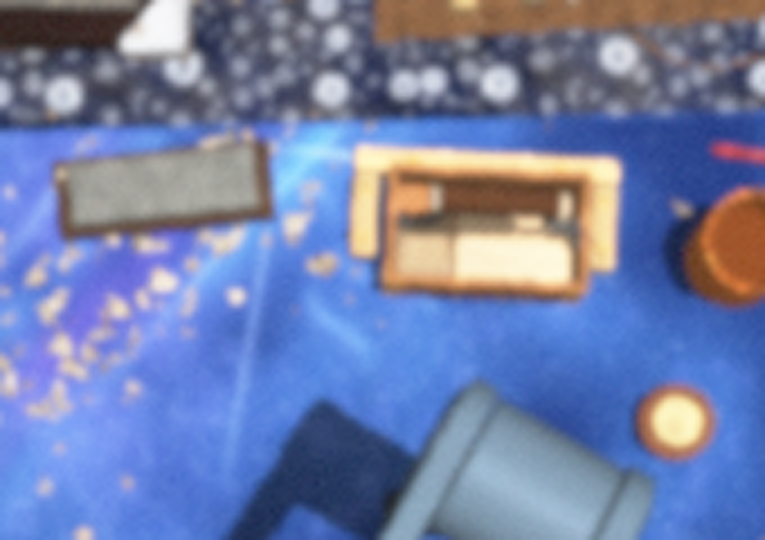

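The toolbox sits flush in the bay at (485,235), square and centred. The stop resisted with a steady 20 N, and the arm is now clear of everything.

```bash
python3 -c "
from bench import order;print(order.hand_in())"
```

```text
the job is handed in; nothing more can be done
None
```

I pushed the toolbox into the bay and handed the job in after about 17 s of robot time: the last pictures show it square and centred, about 2 mm or less off the back stop, but the hand-in gave no verdict.

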